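# Clamp the module and hold the test probe on its mark

### The job

Crank the vise of the test stand clockwise until the metal module is held tight between both jaws, let go of the crank, then pull the spring-return probe carriage by its tab towards you until its pointer stands at the middle of the index clip on the scale, and keep it there: finish while still holding the carriage at the mark against its spring, with the module still clamped. Leave the other things on the bench and on the stand where they are.

Things in the scene. Friction and masses are not known exactly. Their poses are not given: they have to be found in the camera images.
- stand: Grey test stand fixed to the bench: base plate 250 x 270 x 12 mm, a quick-acting vise in its middle, a sliding probe carriage at its left. Origin at bench level under the middle of the vise bed; 'stand x, y, z' below are this frame's (at yaw 0 x away from the robot, y left). Vise bed at z = 55 mm, jaw tops at 95, top of the screw's end bearing (y = -79 to -95 mm) at 87
- module: Loose die-cast aluminium module, 60 (x) x 50 (y) x 30 mm, three small brass studs on top, 0.14 to 0.28 kg, standing on the vise bed between the jaws with gaps at both sides. Origin at the centre of its underside
- fixed_jaw: Fixed vise jaw, dark steel block 70 x 20 x 50 mm at the left (+y) of the module; origin at the centre of its underside; its clamping face is at stand y = +40 mm
- jaw: Moving vise jaw, dark steel block 70 x 24 x 38 mm at the right (-y) of the module. Origin on its clamping face, lower edge. Slides along stand +y towards the fixed jaw, 30 mm per turn of the crank; the module is tight when this face is at about stand y = -10 mm
- crank (a joint): Vise crank angle, rad, about a level axis along stand y. 0: arm straight up; grows clockwise seen from the crank's end (looking along stand +y): from the top over to stand +x, then down. Grip = screw_axis + 32 mm x (sin along stand x, cos up). Starts at -0.7 to 0.7, tight at about 3.35 to 3.5. Takes 4 N at the grip, over 10 N once tight; stays where it is left
- screw_axis (a point): Point on the crank's axis (stand y = -137, z = 75 mm) level with the middle of the grip's length; the end bearing is 42 mm from it towards +y
- crank_grip: Crank grip: black free-spinning sleeve, 14 mm diameter, 42 mm long, lying along stand y, 32 mm off the crank's axis; origin at its middle. It turns freely, so only its position tells. Lowest place 43 mm above the bench, beside the base plate. Can be pinched from above, fingers closing along stand x, and led round without turning the hand
- carriage: Aluminium carriage 100 (x) x 44 (y) x 40 mm on two rods; origin at the centre of its underside (stand z = 32 mm). Slides along stand -x (towards the robot) up to 110 mm; a spring draws it back to its far stop: 3 N at home, 0.5 N more per 10 mm. Pull tab 40 mm in front of its middle; 40 mm behind it a post with a probe arm (top at stand z = 122 mm) that reaches over the vise
- tab_top (a point): Centre of the top edge of the carriage's upright steel pull tab: 10 mm thick (stand x), 30 mm wide (stand y), free for 41 mm down to the carriage's top; this edge is at stand z = 113 mm. The probe post stands 69 mm behind it (stand +x), nothing as high in front
- pointer_tip (a point): Tip of the small black pointer on the carriage's left side, at the middle of its length (tab_top + 40 mm along stand x)
- mark: Dark steel index clip on the scale strip at the carriage's left, 10 mm wide (stand x), 22 mm long (stand y), 6 mm thick, with a small brass screw head; fixed, 58 to 98 mm in front of the pointer's home place. Origin at the centre of its underside (stand z = 42 mm). The pointer is on the mark when its tip has the same stand x
- solder_spool: Steel solder spool, 44 mm diameter, 32 mm high, standing on the stand's base plate behind the vise; leave it. Origin at its underside
- flux_jar: Small jar, 36 mm diameter, 40 mm high, standing on the base plate in front of the vise; leave it. Origin at its underside
- screwdriver: Black screwdriver 170 mm long on the bench to the right; leave it. Origin at its underside
- pliers: Small pliers on the bench to the left; leave them. Origin at its underside
- marker: Black marker pen, 16 mm thick, 130 mm long, on the bench to the left; leave it. Origin at its underside
- spare_board: Bare perforated board 90 x 60 x 4 mm on the bench to the right; leave it. Origin at its underside
- sponge: Sponge 70 x 50 x 22 mm on the bench to the left; leave it. Origin at its underside
Not all that is in view belongs to the job. Of the things like the module, leave any that is turquoise; of the rest the larger one is meant.

How it is judged (in metres and radians):
On the way, in this order (a step that is already met when the one before it is completed fails the run):
1. the module is pressed tight between both vise jaws, with the crank let go (contact force between each of jaw, fixed_jaw and module above 6 N and contact force between the fingers and crank_grip below 0.3 N), for 0.2 s.
2. the carriage is pulled until its pointer stands at the index clip, the module still clamped (contact force between each of jaw, fixed_jaw and module above 6 N and x of pointer_tip in the frame of mark between -0.005 and 0.005 m), for 0.3 s.
At the end, for the whole second after the job is handed in: Through the last second the fingers hold the carriage (over 2 N) with its pointer within 5 mm of the clip's middle (that is, within the clip's width) and still, and the module stands on the vise bed, pressed by both jaws with more than 6 N each (all of step 2 and contact force between the fingers and carriage above 2 N and linear speed of carriage below 0.01 m/s and z of module in the frame of stand between 0.05 and 0.06 m); the arm keeps its last pose, push and grip.
It fails at once if a bystander (spool, jar, screwdriver, pliers, marker, board or sponge) is moved more than 25 mm (distance of any of solder_spool, flux_jar, screwdriver, pliers, marker, spare_board, sponge from where it was at the start of the episode above 0.025 m).
It also fails if it takes over 54 s, if anything falls off the work surface, if the arm or the gripper's body presses on something with over 40 N, if the wrist force passes 120 N, or if a joint passes its speed limit or range.

### The arm

A 7-joint arm with a two-finger parallel gripper is mounted at the origin on the work surface. World frame = base frame: x ahead of the robot, y to its left, z up, the work surface at z = 0. Lengths are in m, angles in degrees, forces in N, time in s.
With the tool pointing down it reaches from about 0.425 to 0.875 m from the base axis. Payload 4.7 kg.
Tool frame: the origin (TCP) lies on the centre line of the jaws, within the pads' length; the fingertips stand 14 mm ahead of it and the grasp point (between the pads) lies 5 mm behind it; z points along the fingers, y is the line along which they close (so a half turn about z gives the same grasp; the last joint's range is limited). The gripper opens to 87 mm and grips with 3 to 60 N. Pads are 19 mm wide; open, the fingers measure 117 mm over their backs; the gripper's body (75 mm by 190 mm) begins 51 mm behind the grasp point.
Start: joints at [68.13, 18.392, -4.016, 83.108, 1.295, 78.541, -3.26], TCP at [0.251, -0.6, 0.237] pointing down, gripper open.
Joint ranges: [-163.93, 163.93], [-17.29, 119.83], [-79.2, 71.16], [3.27, 140.29], [-89.18, 269.18], [5.43, 117.66], [-154.24, 154.24]. Speed limits (degrees/s): [147.25, 147.25, 180, 180, 180, 180, 180].

### API

Orientations are given as [roll, pitch, yaw] about the fixed x, y, z axes, in that order (R = Rz(yaw) Ry(pitch) Rx(roll)).
In Python, from cell import env gives the robot as it stands.
- The arm moves only by the tool jog_arm, never from a script. Its argument "motion" is a list that holds one entry, the list of rows, each a list of 7 numbers: the shift along the tool's x, y, z in units of 0.1 m (1.0 is 0.1 m), then the turn, a rotation vector about the tool's x, y, z in units of 180 degrees (1.0 is 180 degrees), then the closure, from 0 (fully open) to 1 (shut). A call has 1 to 5 rows; each row is the pose to reach, as a shift and turn from the pose commanded when the call began, along the tool's axes at that moment, turning the shorter way round; what a row does not reach only later rows make up. A row lasts 1/10 s, in which the tool goes at most 50 mm and 8.59 degrees, less where a joint would pass 70% of its speed; a pose out of reach is approached as far as the arm can. A call with a number of a shift or a turn outside -1 to 1 is refused whole. A call with a gripper value outside its range is refused whole. The fingers move at their own pace and stop on an object; "grip_force" is the grip in N (left out, the last holds). Time passes only in rows, so rows that repeat a pose let the fingers close. It gives the time, the measured TCP pose, the force, the opening and the grip force at its end, in the units of the state.
- env.get_obs(): the state, without advancing time (a new reading comes with each control period).
- env.read_camera(name): name is "scene" or "side" or "wrist"; returns (picture, depth): 400x640x3 uint8, red, green, blue; 400x640 float32, m along the optical axis (not along the pixel's ray), 0 where there is no reading.
- env.camera_info(name): a dict with "camera_matrix" (3x3 intrinsics, pixels), "origin" and "orientation" of the camera in the world; the wrist camera has in their place "mount" (4x4, takes a point from camera to tool coordinates, whose origin is the TCP and whose axes are the flange's). Camera axes: x right, y down, z forward; pixel columns grow to the right and rows downward; lengths in m; the calibration is good to about 2 mm. The wrist camera is an equidistant fisheye: a pixel r from the principal point sees the ray r / f radians off the axis. A picture is of the moment at which its call begins: read the wrist's pose just before it. camera_info takes no time and is no camera call.
- env.sign_off(): hands the job in; it is judged then, once.
The state is a dict: "time_s": time; "qpos": joint angles; "joint_velocities": joint speeds; "effort": joint torques, N m; "tool_pos": TCP position; "tool_rot": TCP orientation; "force": force on the tool from outside, world axes, zero at the start; "wrist_torque": the same for the moment, N m; "grip_width": finger opening in m; "grasp_force": force on a finger pad.
Only numpy, scipy, OpenCV 4.12 (cv2) and the standard library are available. Lean on these libraries where they do the work, as an engineer would, in place of code of your own. Each camera call takes 0.05 s, during which the arm holds its last target. There are 200 camera calls.

## Working session

There is one attempt and no reset: what is moved stays moved. The work goes in short steps, Python scripts to look and compute and a tool call to move; the robot and the scene stay as the last step left them, time stands still between calls to the robot, and variables do not carry over. Pictures are saved under pics/ and viewed, at most 12 in all, crops included, and the job is handed in when it is done.

Besides the shell and the picture viewer there is one more tool, called in YAML: its name, and indented under it one key for each argument. jog_arm: Moves the arm, as the interface text tells. Shifts and turns lie within -1 to 1; 1 stands for 0.1 m of shift or 180 degrees of turn. Its arguments: {"type":"object","properties":{"motion":{"type":"array","items":{"type":"array","items":{"type":"array","items":{"type":"number"}}}},"grip_force":{"type":"number"}},"required":["motion"]}

```bash
ls; mkdir -p pics; cat > h.py <<'E'
import numpy as np, cv2
from cell import env
from scipy.spatial.transform import Rotation as R
def cam(n):
    i=env.camera_info(n); return i
def rot(o):
    o=np.array(o,float)
    return o if o.shape==(3,3) else R.from_euler('xyz',o,degrees=True).as_matrix()
def pts(n,uv,depth):
    i=cam(n);K=np.array(i['camera_matrix']);M=rot(i['orientation']);uv=np.array(uv,float).reshape(-1,2)
    d=np.array(depth).reshape(-1,1)
    r=np.c_[(uv[:,0]-K[0,2])/K[0,0],(uv[:,1]-K[1,2])/K[1,1],np.ones(len(uv))]
    return (r*d)@M.T+np.array(i['origin'])
def plane(n,uv,z):
    o=np.array(cam(n)['origin']); p=pts(n,uv,np.ones(len(np.reshape(uv,(-1,2)))))-o
    return o+p*((z-o[2])/p[:,2:3])
E
python3 - <<'E'
from h import *
print(env.get_obs())
for n in ['scene','side','wrist']: print(n,cam(n))
for n in ['scene','side']:
    a,d=env.read_camera(n); np.savez(f'{n}0.npz',a=a,d=d); cv2.imwrite(f'pics/{n}0.png',a[:,:,::-1])
E
```

```text
pics
{'time_s': 0.0, 'qpos': array([68.13079084, 18.44138922, -4.01294701, 83.17496643,  1.29496782,
       78.54078656, -3.25950219]), 'joint_velocities': array([-0.05707658,  0.04864838, -0.03934563, -0.06710292, -0.0152839 ,
       -0.10274451, -0.02601972]), 'effort': array([ 3.55221414e-05, -4.91278875e+01, -4.03852919e-01, -3.12528098e+01,
       -6.38312730e-02,  4.37935092e-02,  1.87374853e-04]), 'tool_pos': array([ 0.25032379, -0.59929252,  0.23543417]), 'tool_rot': array([-1.79888088e+02,  6.51873702e-03,  2.26770056e+01]), 'force': array([-0.8271223 , -0.06203253, -0.07654554]), 'wrist_torque': array([-0.01452004,  0.05851252, -0.07062004]), 'grasp_force': 0.0, 'grip_width': 0.08723336296245159}
scene {'camera_matrix': array([[412.00249136,   0.        , 317.87340112],
       [  0.        , 412.00249136, 199.64860799],
       [  0.        ,   0.        ,   1.        ]]), 'origin': array([1.04502672, 0.92355093, 0.84728385]), 'orientation': array([-126.13726111,    0.42557392,  152.40947263])}
side {'camera_matrix': array([[484.9967344 ,   0.        , 321.81717901],
       [  0.        , 484.9967344 , 205.58211727],
       [  0.        ,   0.        ,   1.        ]]), 'origin': array([0.48389818, 0.98334883, 0.90791125]), 'orientation': array([-129.30612857,   -0.24167266, -174.23956411])}
wrist {'camera_matrix': array([[309.70691629,   0.        , 317.8862836 ],
       [  0.        , 309.70691629, 198.47656356],
       [  0.        ,   0.        ,   1.        ]]), 'mount': array([[ 2.68952406e-04, -9.58739153e-01, -2.84287117e-01,
         7.77748115e-02],
       [ 9.99999937e-01,  1.91449460e-04,  3.00408606e-04,
         1.63134570e-03],
       [-2.33586877e-04, -2.84287180e-01,  9.58739143e-01,
        -1.47663901e-01],
       [ 0.00000000e+00,  0.00000000e+00,  0.00000000e+00,
         1.00000000e+00]])}
```

View pics/scene0.png

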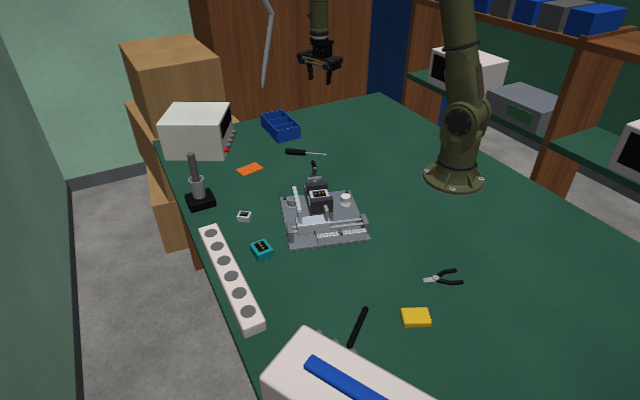

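View pics/side0.png

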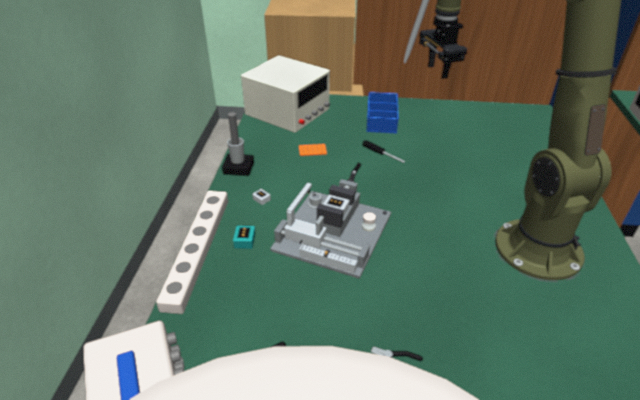

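Both views show the stand mid-picture (scene ≈(325,215), side ≈(335,222)), with the carriage on the near (left) side and the crank at the far side. I'll make enlarged crops.

```bash
python3 - <<'E'
from h import *
A=np.load('scene0.npz')['a'];B=np.load('side0.npz')['a']
c1=cv2.resize(A[150:260,270:380],None,fx=5,fy=5,interpolation=cv2.INTER_CUBIC)
c2=cv2.resize(B[155:280,265:400],None,fx=4,fy=4,interpolation=cv2.INTER_CUBIC)
cv2.imwrite('pics/c1.png',c1[:,:,::-1]);cv2.imwrite('pics/c2.png',c2[:,:,::-1])
for n in ['scene','side']:
    z=np.load(n+'0.npz');d=z['d'];H,W=d.shape
    v,u=np.mgrid[:H,:W]
    P=pts(n,np.c_[u.ravel(),v.ravel()],d.ravel()).reshape(H,W,3)
    ok=(d>0)
    hs=cv2.cvtColor(z['a'],cv2.COLOR_RGB2HSV)
    m=ok&(abs(P[...,2]-.012)<.006)&(hs[...,1]<70)
    m=m.astype(np.uint8); nn,l,s,c=cv2.connectedComponentsWithStats(m)
    sel=(u>260)&(u<400)&(v>150)&(v<285)&(m>0)
    q=P[sel][:,:2]; r=cv2.minAreaRect((q*1000).astype(np.float32)); print(n,len(q),r)
E
```

```text
scene 1774 ((505.74749755859375, -153.86993408203125), (584.4203491210938, 249.96688842773438), 72.76688385009766)
side 2713 ((562.1548461914062, -166.70233154296875), (571.6912231445312, 367.3620300292969), 72.93172454833984)
```

View pics/c1.png

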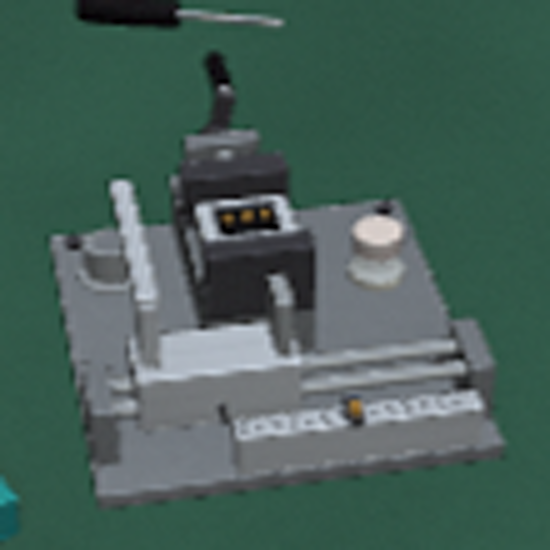

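View pics/c2.png

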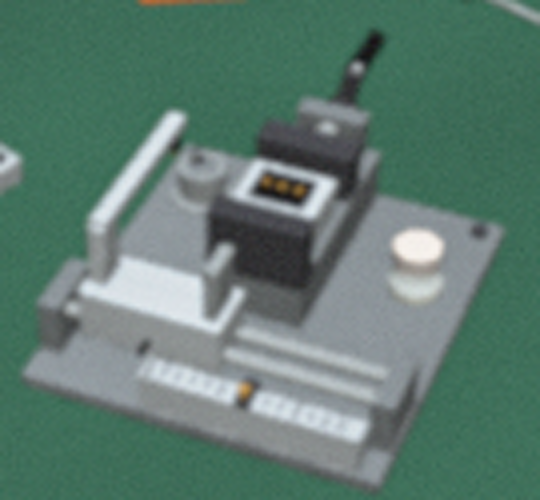

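```bash
python3 - <<'E'
from h import *
def s(p): return np.array(p)/5+[270-.4,150-.4]
def t(p): return np.array(p)/4+[265-.375,155-.375]
# order: +x+y, -x+y, -x-y, +x-y
c1=s([(98,492),(503,442),(403,203),(52,238)]); c2=t([(25,374),(378,482),(503,231),(186,148)])
P1=plane('scene',c1,.012);P2=plane('side',c2,.012)
for P in (P1,P2):
    print(P[:,:2].round(4), P[:,:2].mean(0), np.linalg.norm(P-np.roll(P,-1,0),axis=1).round(4))
    e=[P[0]-P[1],P[3]-P[2]];print('yaw x',[np.degrees(np.arctan2(a[1],a[0])) for a in e])
    e=[P[0]-P[3],P[1]-P[2]];print('yaw y',[np.degrees(np.arctan2(-a[0],a[1])) for a in e])
def tri(a,b):
    L=[]
    for n,p in(('scene',a),('side',b)):
        o=np.array(cam(n)['origin']);L.append((o,(pts(n,p,[1])[0]-o)))
    A=np.zeros((3,3));y=np.zeros(3)
    for o,d in L:
        d=d/np.linalg.norm(d);M=np.eye(3)-np.outer(d,d);A+=M;y+=M@o
    x=np.linalg.solve(A,y);return x,[np.linalg.norm((np.eye(3)-np.outer(d,d)/(d@d))@(x-o)) for o,d in L]
for k,a,b in [('tab top',(278,281),(221,249)),('pointer',(224,410),(143,347)),('mark screw',(355,406),(245,390)),('grip end far?',(212,58),(375,36)),('grip mid',(216,70),(369,50)),
  ('studs',(248,216),(269,185)),('post top end',(148,300),(100,222)),('fixed jaw top L-near corner',(200,250),(213,205)),('fixed jaw near-right',(312,238),(310,235))]:
    x,r=tri(s(a),t(b));print(k,x.round(4),np.round(r,4))
E
```

```text
[[ 0.7082  0.0821]
 [ 0.472   0.1576]
 [ 0.3934 -0.0894]
 [ 0.6299 -0.168 ]] [ 0.55085734 -0.00442848] [0.248  0.2592 0.2493 0.2621]
yaw x [np.float64(-17.716962597535606), np.float64(-18.379903375826157)]
yaw y [np.float64(-17.38371591190336), np.float64(-17.657208289841986)]
[[ 0.7056  0.0842]
 [ 0.4705  0.1555]
 [ 0.3912 -0.096 ]
 [ 0.6288 -0.1687]] [ 0.54903341 -0.0062509 ] [0.2457 0.2637 0.2484 0.2643]
yaw x [np.float64(-16.887536029030667), np.float64(-17.015941614322674)]
yaw y [np.float64(-16.892153271796314), np.float64(-17.49378362858367)]
tab top [0.5783 0.0643 0.1127] [0.0017 0.0017]
pointer [0.6261 0.0866 0.0464] [0.0002 0.0002]
mark screw [0.557  0.1223 0.0493] [0.0007 0.0007]
grip end far? [ 0.492  -0.1917  0.1069] [0.0013 0.0013]
grip mid [ 0.4957 -0.1781  0.1045] [0.0006 0.0006]
studs [ 0.5548 -0.0186  0.1003] [0.0015 0.0015]
post top end [0.6569 0.0508 0.1172] [0.0013 0.0013]
fixed jaw top L-near corner [ 0.5914 -0.0121  0.088 ] [0.0006 0.0006]
fixed jaw near-right [0.5249 0.0127 0.0895] [0.0013 0.0013]
```

Heights and sizes agree (tab top at 0.113 and pointer–mark 77 mm, both in range). Moving towards the crank, with the hand turned so it closes along stand x (yaw ≈ 72.6°).

jog_arm:
  motion:
    - [[0.32,-0.24,0,0,0,-0.046,0],[0.65,-0.48,0,0,0,-0.093,0],[0.97,-0.72,0,0,0,-0.139,0]]

```text
time_s: 0.4
tool_pos: [0.3128, -0.4944, 0.2359]
tool_rot: [-180.0, -0.0, 48.0]
force: [0.4, 0.1, 0.9]
grip_width: 0.087
grasp_force: 0.0
```

```bash
cat >> h.py <<'E'
def go(p,yaw=None,show=True):
    o=env.get_obs();M=rot(o['tool_rot']);d=M.T@(np.array(p)-o['tool_pos'])
    t=R.from_matrix(M.T@R.from_euler('xyz',[180,0,yaw],degrees=True).as_matrix()).as_rotvec(degrees=True)/180 if yaw is not None else 0
    print('t',o['time_s'],'pos',o['tool_pos'].round(4),o['tool_rot'].round(2),'F',o['force'].round(1),'w',round(o['grip_width'],4),'shift',(d*10).round(3),'turn',np.round(t,4))
E
python3 -c "
from h import *
go([.497,-.183,.23],72.6)
for n,p in (('scene',(287,152)),('scene',(326,154))): print(plane(n,[p],.01))"
```

```text
t 0.4 pos [ 0.3128 -0.4944  0.2359] [-1.7995e+02 -3.0000e-02  4.8010e+01] F [0.4 0.1 0.9] w 0.087 shift [ 3.547 -0.714  0.061] turn [-0.0002 -0.0002 -0.1366]
[[ 0.47763108 -0.44890749  0.01      ]]
[[ 0.34475664 -0.35864452  0.01      ]]
```

jog_arm:
  motion:
    - [[0.33,-0.07,0,0,0,-0.046,0],[0.66,-0.13,0,0,0,-0.091,0],[1.0,-0.2,0,0,0,-0.137,0]]

```text
time_s: 0.7
tool_pos: [0.3652, -0.4072, 0.2362]
tool_rot: [-180.0, -0.0, 72.7]
force: [0.5, -0.5, 0.1]
grip_width: 0.0868
grasp_force: 0.0
```

```bash
python3 -c "
from h import *
go([.497,-.183,.23],72.6)"
```

```text
t 0.7 pos [ 0.3652 -0.4072  0.2362] [-179.97   -0.     72.69] F [ 0.5 -0.5  0.1] w 0.0868 shift [2.532 0.592 0.062] turn [-0.0002 -0.      0.0005]
```

jog_arm:
  motion:
    - [[0.45,0.15,0,0,0,0,0],[0.9,0.3,0,0,0,0,0]]

```text
time_s: 0.9
tool_pos: [0.4209, -0.3306, 0.2362]
tool_rot: [-180.0, 0.0, 72.3]
force: [0.5, -0.4, 0.4]
grip_width: 0.087
grasp_force: 0.0
```

jog_arm:
  motion:
    - [[0.45,0.15,0,0,0,0,0],[0.9,0.28,0,0,0,0,0]]

```text
time_s: 1.1
tool_pos: [0.4754, -0.2528, 0.2363]
tool_rot: [-180.0, 0.0, 72.4]
force: [0.6, -0.0, -0.1]
grip_width: 0.0871
grasp_force: 0.0
```

jog_arm:
  motion:
    - [[0.35,0,0,0,0,0,0],[0.7,0,0,0,0,0,0],[0.7,0,0,0,0,0,0]]

```text
time_s: 1.4
tool_pos: [0.4976, -0.1812, 0.2365]
tool_rot: [-180.0, -0.1, 72.9]
force: [-0.6, 0.8, -0.3]
grip_width: 0.0872
grasp_force: 0.0
```

```bash
python3 -c "
from h import *
go([.497,-.183,.23],72.6)
o=env.get_obs();a,d=env.read_camera('wrist');np.savez('w1.npz',a=a,d=d,p=o['tool_pos'],r=o['tool_rot'])
cv2.imwrite('pics/w1.png',a[:,:,::-1])"
```

```text
t 1.4 pos [ 0.4976 -0.1812  0.2365] [-1.7999e+02 -1.5000e-01  7.2900e+01] F [-0.6  0.8 -0.3] w 0.0872 shift [-0.019 -0.001  0.065] turn [-0.0001 -0.0008  0.0017]
```

View pics/w1.png

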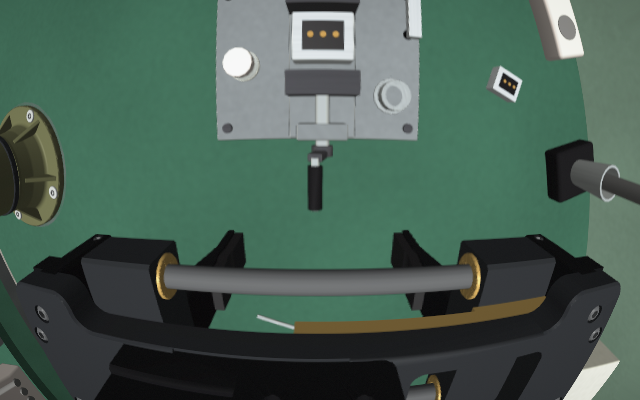

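Wrist view: grip is the black cylinder (315, 163–210), end bearing at (321,130), plate's right edge corners (218,139),(418,139), and jaw edge at y≈95. The hand is square to the stand.

```bash
cat >> h.py <<'E'
def wray(uv,r):
    i=cam('wrist');K=np.array(i['camera_matrix']);T=np.array(i['mount'])
    uv=np.array(uv,float).reshape(-1,2);x=(uv-K[:2,2])/K[0,0];th=np.linalg.norm(x,axis=1,keepdims=True)
    c=np.c_[x/th*np.sin(th),np.cos(th)]
    return c,T,rot(r)
def wpts(uv,d,p,r):
    c,T,M=wray(uv,r);c=c/c[:,2:]*np.reshape(d,(-1,1));return (c@T[:3,:3].T+T[:3,3])@M.T+p
def wplane(uv,z,p,r):
    c,T,M=wray(uv,r);o=M@T[:3,3]+p;v=c@T[:3,:3].T@M.T
    return o+v*((z-o[2])/v[:,2:])
E
python3 - <<'E'
from h import *
z=np.load('w1.npz');a,d,p,r=[z[k] for k in 'adpr']
uv=np.array([(315,168),(315,175),(315,187),(315,200),(315,206),(321,130),(300,130),(341,130),(322,110)])
print(wpts(uv,d[uv[:,1],uv[:,0]],p,r).round(4))
g=a.max(2)<45; sub=np.zeros_like(g);sub[160:214,300:330]=g[160:214,300:330]
v,u=np.nonzero(sub);print('grip px',u.min(),u.max(),v.min(),v.max())
P=wpts(np.c_[u,v],d[v,u],p,r);print(np.median(P,0),P.min(0),P.max(0))
C=wplane([(218,139),(418,139),(217.5,60),(420,60)],.012,p,r);print(C.round(4)); e=C[1]-C[0];print(np.linalg.norm(e),np.degrees(np.arctan2(e[1],e[0])))
B=wplane([(296,123),(347,123),(296,138),(347,138)],.087,p,r);print(B.round(4))
B=wplane([(286,95),(360,95)],.095,p,r);print(B.round(4))
cv2.imwrite('pics/w1c.png',cv2.resize(a[60:215,200:430],None,fx=3,fy=3,interpolation=cv2.INTER_CUBIC)[:,:,::-1])
E
```

```text
[[ 0.5033 -0.1569  0.1136]
 [ 0.5014 -0.163   0.1136]
 [ 0.4981 -0.1736  0.1133]
 [ 0.4944 -0.1856  0.1122]
 [ 0.4927 -0.1911  0.1125]
 [ 0.518  -0.1279  0.0862]
 [ 0.4988 -0.1219  0.0869]
 [ 0.5364 -0.1335  0.0859]
 [ 0.5246 -0.1098  0.0824]]
grip px 308 321 166 209
[ 0.4974077  -0.17430459  0.11172766] [ 0.48666894 -0.19613175  0.10708494] [ 0.52088644 -0.10861462  0.38436014]
[[ 0.3927 -0.1031  0.012 ]
 [ 0.6301 -0.1761  0.012 ]
 [ 0.4233 -0.0089  0.012 ]
 [ 0.6596 -0.0813  0.012 ]]
0.2484047597250174 -17.079169771705196
[[ 0.4972 -0.1143  0.087 ]
 [ 0.5438 -0.1285  0.087 ]
 [ 0.4928 -0.1281  0.087 ]
 [ 0.5397 -0.1424  0.087 ]]
[[ 0.4969 -0.0863  0.095 ]
 [ 0.5623 -0.1061  0.095 ]]
```

View pics/w1c.png

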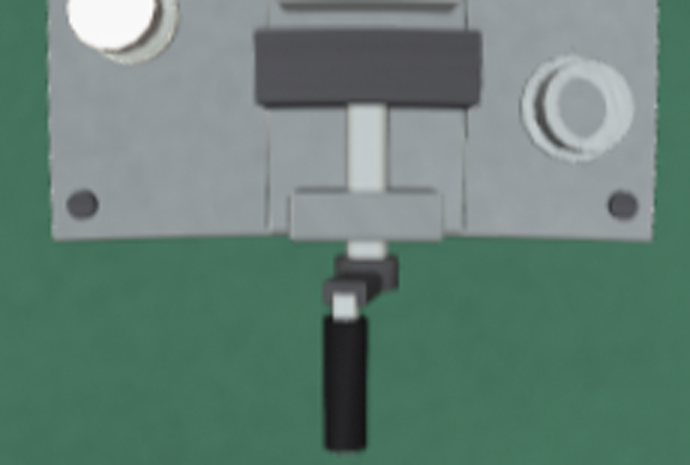

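jog_arm:
  motion:
    - [[0.02,-0.02,0.4,0,0,0,0.2],[0.02,-0.02,0.8,0,0,0,0.2],[0.02,-0.02,1.0,0,0,0,0.2],[0.02,-0.02,1.0,0,0,0,0.2]]

```text
time_s: 1.85
tool_pos: [0.4914, -0.1859, 0.133]
tool_rot: [-179.6, -0.0, 72.3]
force: [0.2, 0.4, -0.1]
grip_width: 0.0708
grasp_force: 0.0
```

```bash
python3 -c "
from h import *
go([.4965,-.1791,.101],72.95)"
```

```text
t 1.85 pos [ 0.4914 -0.1859  0.133 ] [-1.7958e+02 -2.0000e-02  7.2250e+01] F [ 0.2  0.4 -0.1] w 0.0708 shift [0.081 0.03  0.319] turn [-0.0023 -0.0001 -0.0039]
```

jog_arm:
  motion:
    - [[0.08,0.03,0.1,0,0,-0.004,0.2],[0.08,0.03,0.32,0,0,-0.004,0.3],[0.08,0.03,0.32,0,0,-0.004,0.4],[0.08,0.03,0.32,0,0,-0.004,0.5]]

```text
time_s: 2.25
tool_pos: [0.5005, -0.1788, 0.1055]
tool_rot: [179.9, 0.0, 73.1]
force: [0.6, -0.2, 0.0]
grip_width: 0.0529
grasp_force: 0.0
```

```bash
python3 -c "
from h import *
go([.4965,-.1791,.101],72.95)"
```

```text
t 2.25 pos [ 0.5005 -0.1788  0.1055] [1.7994e+02 1.0000e-02 7.3090e+01] F [ 0.6 -0.2  0. ] w 0.0529 shift [-0.015 -0.038  0.045] turn [0.0003 0.     0.0008]
```

jog_arm:
  motion:
    - [[-0.01,-0.035,0.04,0,0,0,0.5],[-0.01,-0.035,0.04,0,0,0,1],[-0.01,-0.035,0.04,0,0,0,1],[-0.01,-0.035,0.04,0,0,0,1],[-0.01,-0.035,0.04,0,0,0,1]]
  grip_force: 25

```text
time_s: 2.75
tool_pos: [0.4964, -0.1787, 0.1008]
tool_rot: [180.0, 0.0, 73.1]
force: [0.3, 0.6, -0.3]
grip_width: 0.0195
grasp_force: 0.0
```

jog_arm:
  motion:
    - [[0,0,0,0,0,0,1],[0,0,0,0,0,0,1]]

```text
time_s: 2.95
tool_pos: [0.4959, -0.1785, 0.1006]
tool_rot: [-180.0, 0.0, 73.1]
force: [-1.9, 0.1, 1.2]
grip_width: 0.0128
grasp_force: 25.0
```

```bash
python3 -c "
from h import *
go([.4965,-.1791,.101],72.95)"
```

```text
t 2.95 pos [ 0.4959 -0.1785  0.1006] [-1.7995e+02  1.0000e-02  7.3080e+01] F [-1.9  0.1  1.2] w 0.0128 shift [-0.004  0.008 -0.004] turn [-0.0003  0.0001  0.0007]
```

jog_arm:
  motion:
    - [[0,0.096,-0.005,0,0,0,1],[0,0.188,0.019,0,0,0,1],[0,0.27,0.069,0,0,0,1],[0,0.333,0.141,0,0,0,1],[0,0.333,0.141,0,0,0,1]]

```text
time_s: 3.45
tool_pos: [0.5287, -0.1886, 0.0849]
tool_rot: [180.0, -0.0, 73.1]
force: [1.0, -0.1, -4.6]
grip_width: 0.0132
grasp_force: 24.9
```

```bash
cat >> h.py <<'E'
def ck(ths=()):
    o=env.get_obs();p=o['tool_pos'];s=np.array([.956,-.293,0]);d=p-np.array([.5037,-.1761,.075]);x=d@s;z=d[2]+.005
    th=np.arctan2(x,z);print('x,z',x.round(4),z.round(4),'r',np.hypot(x,z).round(4),'th',th.round(3),'F',o['force'].round(1),'w',round(o['grip_width'],4))
    for t in ths: print(t,np.round([.32*np.sin(t)-10*x,10*z-.32*np.cos(t)],3))
E
python3 -c "
from h import *
go([.4965,-.1791,.101],72.95);ck([1.2,1.5,1.8,2.1])"
```

```text
t 3.45 pos [ 0.5287 -0.1886  0.0849] [ 1.7999e+02 -3.0000e-02  7.3080e+01] F [ 1.  -0.1 -4.6] w 0.0132 shift [-0.003 -0.336 -0.161] turn [ 0.     -0.0002  0.0007]
x,z 0.0276 0.0149 r 0.0313 th 1.077 F [ 1.  -0.1 -4.6] w 0.0132
1.2 [0.022 0.033]
1.5 [0.043 0.126]
1.8 [0.036 0.221]
2.1 [0.   0.31]
```

jog_arm:
  motion:
    - [[0,0.03,0.06,0,0,0,1],[0,0.043,0.14,0,0,0,1],[0,0.036,0.221,0,0,0,1],[0,0,0.31,0,0,0,1],[0,0,0.31,0,0,0,1]]

```text
time_s: 3.95
tool_pos: [0.5288, -0.1886, 0.0543]
tool_rot: [179.8, -0.0, 73.1]
force: [5.2, -3.9, -8.2]
grip_width: 0.0131
grasp_force: 24.9
```

```bash
python3 -c "
from h import *
ck([2.3,2.5,2.7,2.9,3.1,3.2])"
```

```text
x,z 0.0276 -0.0157 r 0.0318 th 2.086 F [ 5.2 -3.9 -8.2] w 0.0131
2.3 [-0.038  0.057]
2.5 [-0.085  0.1  ]
2.7 [-0.14   0.133]
2.9 [-0.2    0.154]
3.1 [-0.263  0.163]
3.2 [-0.295  0.163]
```

jog_arm:
  motion:
    - [[0,-0.038,0.057,0,0,0,1],[0,-0.085,0.1,0,0,0,1],[0,-0.14,0.133,0,0,0,1],[0,-0.2,0.154,0,0,0,1],[0,-0.2,0.154,0,0,0,1]]

```text
time_s: 4.45
tool_pos: [0.5085, -0.1824, 0.0384]
tool_rot: [180.0, -0.0, 73.1]
force: [4.7, -3.6, -11.8]
grip_width: 0.013
grasp_force: 24.9
```

```bash
python3 -c "
from h import *
ck([3.1,3.2,3.3,3.4,3.5,3.6,3.8])"
```

```text
x,z 0.0065 -0.0316 r 0.0323 th 2.94 F [  4.7  -3.6 -11.8] w 0.013
3.1 [-0.051  0.004]
3.2 [-0.083  0.003]
3.3 [-0.115 -0.   ]
3.4 [-0.146 -0.007]
3.5 [-0.177 -0.017]
3.6 [-0.206 -0.029]
3.8 [-0.26  -0.063]
```

jog_arm:
  motion:
    - [[0,-0.05,0.014,0,0,0,1],[0,-0.115,0.01,0,0,0,1],[0,-0.146,0,0,0,0,1],[0,-0.146,0,0,0,0,1]]

```text
time_s: 4.85
tool_pos: [0.4942, -0.178, 0.0386]
tool_rot: [-180.0, -0.0, 73.1]
force: [6.3, -2.0, -12.8]
grip_width: 0.0129
grasp_force: 24.9
```

```bash
python3 -c "
from h import *
ck([3.4,3.5,3.6,3.8])"
```

```text
x,z -0.0085 -0.0314 r 0.0325 th -2.878 F [  6.3  -2.  -12.8] w 0.0129
3.4 [ 0.003 -0.004]
3.5 [-0.027 -0.014]
3.6 [-0.057 -0.027]
3.8 [-0.111 -0.061]
```

jog_arm:
  motion:
    - [[0,-0.02,-0.005,0,0,0,1],[0,-0.04,-0.01,0,0,0,1],[0,-0.04,-0.01,0,0,0,1]]

```text
time_s: 5.15
tool_pos: [0.4931, -0.1776, 0.0393]
tool_rot: [179.7, -0.1, 73.1]
force: [14.0, -5.6, -23.9]
grip_width: 0.013
grasp_force: 24.9
```

```bash
python3 -c "
from h import *
ck([3.5,3.6,3.8])"
```

```text
x,z -0.0097 -0.0307 r 0.0322 th -2.835 F [ 14.   -5.6 -23.9] w 0.013
3.5 [-0.015 -0.007]
3.6 [-0.045 -0.02 ]
3.8 [-0.099 -0.054]
```

jog_arm:
  motion:
    - [[0,-0.02,-0.007,0,0,0,1],[0,-0.02,-0.007,0,0,0,1]]

```text
time_s: 5.35
tool_pos: [0.493, -0.1776, 0.0409]
tool_rot: [179.4, -0.1, 73.1]
force: [16.3, -6.3, -22.5]
grip_width: 0.0135
grasp_force: 25.0
```

```bash
python3 -c "
from h import *
ck([3.5,3.6,3.8])"
```

```text
x,z -0.0098 -0.0291 r 0.0307 th -2.815 F [ 16.3  -6.3 -22.5] w 0.0135
3.5 [-0.014  0.009]
3.6 [-0.043 -0.004]
3.8 [-0.097 -0.038]
```

jog_arm:
  motion:
    - [[0,0.02,0.01,0,0,0,0.45],[0,0.03,0.01,0,0,0,0.45],[0,0.03,0.01,0,0,0,0.45],[0,0.03,0.01,0,0,0,0.45]]

```text
time_s: 5.75
tool_pos: [0.4914, -0.1768, 0.0406]
tool_rot: [-179.9, 0.0, 73.1]
force: [0.8, 0.7, 0.1]
grip_width: 0.0374
grasp_force: 0.0
```

jog_arm:
  motion:
    - [[0,0,-0.3,0,0,0,0.45],[0,0,-0.7,0,0,0,0.45],[0,0,-1,0,0,0,0.45],[0,0,-1,0,0,0,0.45]]

```text
time_s: 6.15
tool_pos: [0.4947, -0.1778, 0.1453]
tool_rot: [179.6, 0.1, 73.1]
force: [0.1, 0.3, 0.0]
grip_width: 0.0477
grasp_force: 0.0
```

jog_arm:
  motion:
    - [[0,0,-0.4,0,0,0,0.45],[0,0,-0.8,0,0,0,0.45],[0,0,-0.8,0,0,0,0.45]]

```text
time_s: 6.45
tool_pos: [0.4946, -0.1778, 0.2256]
tool_rot: [179.5, 0.1, 73.1]
force: [0.9, -0.2, 0.4]
grip_width: 0.0481
grasp_force: 0.0
```

```bash
python3 -c "
from h import *
go([.5783,.0643,.22],72.95)
o=env.get_obs();a,d=env.read_camera('wrist');np.savez('w2.npz',a=a,d=d,p=o['tool_pos'],r=o['tool_rot'])
cv2.imwrite('pics/w2.png',a[:,:,::-1])"
```

```text
t 6.45 pos [ 0.4946 -0.1778  0.2256] [1.7953e+02 8.0000e-02 7.3090e+01] F [ 0.9 -0.2  0.4] w 0.0481 shift [2.56  0.096 0.053] turn [0.0026 0.0004 0.0008]
```

View pics/w2.png

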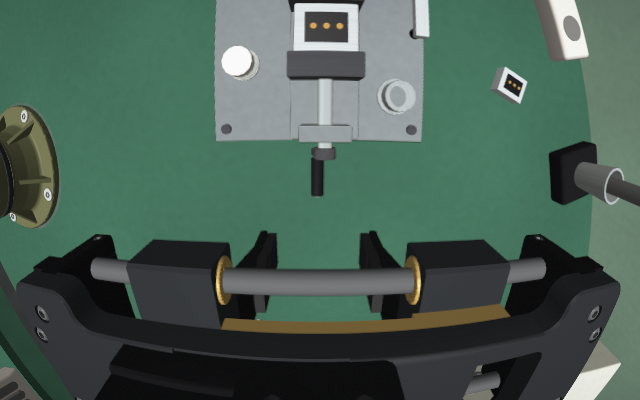

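Jaw now touches the module, and the grip is low and released. Next, over to the tab.

jog_arm:
  motion:
    - [[0.45,0.03,0,0,0,0,0.45],[0.9,0.05,0,0,0,0,0.45]]

```text
time_s: 6.7
tool_pos: [0.522, -0.093, 0.2188]
tool_rot: [-179.8, 0.0, 72.8]
force: [1.6, -0.7, 0.5]
grip_width: 0.0475
grasp_force: 0.0
```

jog_arm:
  motion:
    - [[0.45,0.03,0,0,0,0,0.45],[0.9,0.05,0,0,0,0,0.45]]

```text
time_s: 6.9
tool_pos: [0.5532, -0.0065, 0.2187]
tool_rot: [-179.8, 0.1, 73.1]
force: [0.3, 0.2, 0.7]
grip_width: 0.0481
grasp_force: 0.0
```

jog_arm:
  motion:
    - [[0.35,0,0,0,0,0,0.45],[0.75,0,0,0,0,0,0.45],[0.75,0,0,0,0,0,0.45],[0.75,0,0,0,0,0,0.45]]

```text
time_s: 7.3
tool_pos: [0.5746, 0.0648, 0.2187]
tool_rot: [-179.8, 0.1, 73.3]
force: [0.1, -0.9, 0.0]
grip_width: 0.0476
grasp_force: 0.0
```

```bash
python3 -c "
from h import *
go([.5783,.0643,.22],72.95)
o=env.get_obs();a,d=env.read_camera('wrist');np.savez('w3.npz',a=a,d=d,p=o['tool_pos'],r=o['tool_rot'])
cv2.imwrite('pics/w3.png',a[:,:,::-1])"
```

```text
t 7.3 pos [0.5746 0.0648 0.2187] [-1.798e+02  6.000e-02  7.325e+01] F [ 0.1 -0.9  0. ] w 0.0476 shift [ 0.005  0.037 -0.013] turn [-0.0011  0.0003  0.0017]
```

View pics/w3.png

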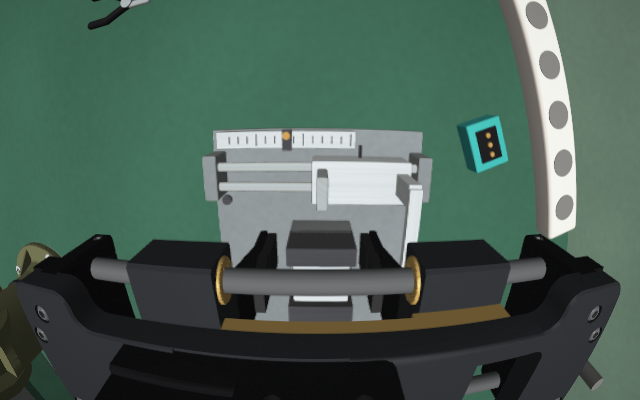

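Wrist view: clip at (286,140), pointer (360,150), tab (322,~172–208), post at (412,185). Measuring precisely.

```bash
python3 - <<'E'
from h import *
z=np.load('w3.npz');a,d,p,r=[z[k] for k in 'adpr']
S=np.array([.956,-.293,0]);Y=np.array([.293,.956,0]);O=np.array([.5439,-.0451,0])
def st(P): q=P-O; return np.c_[q@S,q@Y,q[:,2]].round(4)
v,u=np.mgrid[160:215,310:335];v=v.ravel();u=u.ravel()
P=wpts(np.c_[u,v],d[v,u],p,r);k=(abs(P[:,2]-.113)<.006);print('tab n',k.sum(),'world',P[k].mean(0).round(4),'stand mean',st(P[k]).mean(0),st(P[k]).min(0),st(P[k]).max(0))
g=a.max(2).astype(int)
for nm,(x0,x1,y0,y1) in dict(clip=(276,297,128,153),ptr=(350,370,140,160)).items():
    s=g[y0:y1,x0:x1]; m=s<75; vv,uu=np.nonzero(m); print(nm,len(uu),uu.min()+x0,uu.max()+x0,vv.min()+y0,vv.max()+y0,uu.mean()+x0,vv.mean()+y0)
    Q=wplane([[uu.mean()+x0,vv.mean()+y0],[uu.mean()+x0,vv.min()+y0]],.048 if nm=='clip' else .046,p,r);print(Q.round(4),st(Q)); 
    c=np.array([[int(uu.mean()+x0),int(vv.mean()+y0)]]);print(st(wpts(c,d[c[:,1],c[:,0]],p,r)))
b=(a[...,0].astype(int)-a[...,2]>60);b[:125]=0;b[155:]=0;b[:,:270]=0;b[:,300:]=0;vv,uu=np.nonzero(b);print('brass',uu.mean(),vv.mean(),st(wplane([[uu.mean(),vv.mean()]],.049,p,r)))
cv2.imwrite('pics/w3c.png',cv2.resize(a[120:215,200:440],None,fx=3,fy=3,interpolation=cv2.INTER_CUBIC)[:,:,::-1])
E
```

```text
tab n 401 world [0.5799 0.0699 0.1122] stand mean [0.00071496 0.12043541 0.11217357] [-0.0041  0.1052  0.1073] [0.0056 0.1346 0.1146]
clip 1 291 291 130 130 291.0 130.0
[[0.5644 0.1255 0.048 ]
 [0.5644 0.1255 0.048 ]] [[-0.0304  0.1691  0.048 ]
 [-0.0304  0.1691  0.048 ]]
[[-0.0307  0.1689  0.0453]]
ptr 21 359 360 146 157 359.57142857142856 151.71428571428572
[[0.626  0.0833 0.046 ]
 [0.6276 0.0891 0.046 ]] [[0.0408 0.1468 0.046 ]
 [0.0406 0.1528 0.046 ]]
[[0.04   0.1478 0.0476]]
brass 285.70588235294116 135.45098039215685 [[-0.0358  0.1636  0.049 ]]
```

View pics/w3c.png

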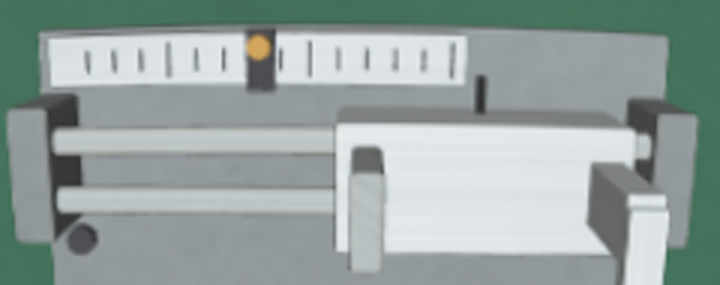

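jog_arm:
  motion:
    - [[0.05,0.037,0.3,0,0,0.0017,0.45],[0.05,0.037,0.6,0,0,0.0017,0.45],[0.05,0.037,0.9,0,0,0.0017,0.45],[0.05,0.037,0.9,0,0,0.0017,0.45]]

```text
time_s: 7.75
tool_pos: [0.5772, 0.0643, 0.1258]
tool_rot: [-179.5, 0.3, 72.6]
force: [-1.0, -0.3, 0.3]
grip_width: 0.0477
grasp_force: 0.0
```

```bash
python3 -c "
from h import *
go([.5799,.0695,.095],72.95)"
```

```text
t 7.75 pos [0.5772 0.0643 0.1258] [-179.51    0.26   72.61] F [-1.  -0.3  0.3] w 0.0477 shift [0.059 0.013 0.308] turn [-0.0027  0.0014 -0.0019]
```

jog_arm:
  motion:
    - [[0.04,0.01,0.15,0,0,-0.002,0.45],[0.04,0.01,0.3,0,0,-0.002,0.45],[0.04,0.01,0.3,0,0,-0.002,0.45],[0.04,0.01,0.3,0,0,-0.002,0.5]]

```text
time_s: 8.15
tool_pos: [0.5832, 0.0709, 0.1009]
tool_rot: [180.0, 0.0, 73.1]
force: [-0.1, -0.1, 0.2]
grip_width: 0.0456
grasp_force: 0.0
```

```bash
python3 -c "
from h import *
go([.5799,.0695,.095],72.95)"
```

```text
t 8.15 pos [0.5832 0.0709 0.1009] [180.     0.    73.13] F [-0.1 -0.1  0.2] w 0.0456 shift [-0.023 -0.027  0.059] turn [0.    0.    0.001]
```

jog_arm:
  motion:
    - [[-0.02,-0.027,0.05,0,0,0,0.5],[-0.02,-0.027,0.05,0,0,0,1],[-0.02,-0.027,0.05,0,0,0,1],[-0.02,-0.027,0.05,0,0,0,1],[-0.02,-0.027,0.05,0,0,0,1]]
  grip_force: 40

```text
time_s: 8.65
tool_pos: [0.5801, 0.0699, 0.096]
tool_rot: [180.0, -0.0, 73.1]
force: [-0.5, 0.2, 0.1]
grip_width: 0.0193
grasp_force: 0.0
```

jog_arm:
  motion:
    - [[0,0,0,0,0,0,1],[0,0,0,0,0,0,1]]

```text
time_s: 8.85
tool_pos: [0.5794, 0.07, 0.0958]
tool_rot: [-179.9, 0.0, 73.1]
force: [-2.9, -0.2, 1.9]
grip_width: 0.0096
grasp_force: 40.0
```

```bash
python3 -c "
from h import *
go([.5799,.0695,.095],72.95)"
```

```text
t 8.85 pos [0.5794 0.07   0.0958] [-1.7994e+02  2.0000e-02  7.3120e+01] F [-2.9 -0.2  1.9] w 0.0096 shift [-0.004  0.007  0.008] turn [-0.0003  0.0001  0.001 ]
```

jog_arm:
  motion:
    - [[0,-0.15,0,0,0,0,1],[0,-0.3,0,0,0,0,1],[0,-0.45,0,0,0,0,1],[0,-0.6,0,0,0,0,1],[0,-0.68,0,0,0,0,1]]

```text
time_s: 9.35
tool_pos: [0.516, 0.0896, 0.0958]
tool_rot: [179.8, -0.1, 73.1]
force: [7.5, -0.7, -5.6]
grip_width: 0.0099
grasp_force: 40.0
```

```bash
python3 - <<'E'
from h import *
go([.5794-.076*.956,.07+.076*.293,.0958],72.95)
o=env.get_obs();a,d=env.read_camera('wrist');np.savez('w4.npz',a=a,d=d,p=o['tool_pos'],r=o['tool_rot'])
cv2.imwrite('pics/w4.png',a[:,:,::-1])
E
```

```text
t 9.35 pos [0.516  0.0896 0.0958] [ 1.7976e+02 -9.0000e-02  7.3120e+01] F [ 7.5 -0.7 -5.6] w 0.0099 shift [-0.001 -0.097 -0.   ] turn [ 0.0014 -0.0005  0.001 ]
```

View pics/w4.png

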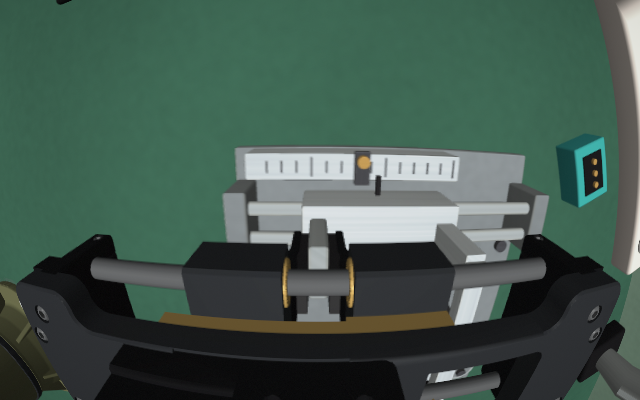

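Pointer tip at (378,177), clip band 355–370 at rows 152–184. Computing what remains.

```bash
python3 - <<'E'
from h import *
z=np.load('w4.npz');a,d,p,r=[z[k] for k in 'adpr']
S=np.array([.956,-.293,0]);Y=np.array([.293,.956,0]);O=np.array([.5439,-.0451,0])
st=lambda P:np.c_[(P-O)@S,(P-O)@Y,P[:,2]].round(4)
g=a.max(2).astype(int)
for v in (154,158,164,168,174,178,181,183,186,190): 
    s=g[v,345:392]; print(v,list(np.nonzero(s<90)[0]+345))
uv=np.array([[362,168],[362,178],[378,180],[378,188]]);print(st(wpts(uv,d[uv[:,1],uv[:,0]],p,r)))
print(st(wplane([[355,168],[369.5,168],[362.3,178]],.048,p,r)),st(wplane([[378,178],[378,190]],.0476,p,r)))
E
```

```text
154 [np.int64(356), np.int64(357), np.int64(358), np.int64(359), np.int64(360), np.int64(361), np.int64(362), np.int64(363), np.int64(364), np.int64(365), np.int64(366), np.int64(367), np.int64(368), np.int64(369)]
158 [np.int64(355), np.int64(356), np.int64(357)]
164 [np.int64(355), np.int64(356)]
168 [np.int64(355), np.int64(356), np.int64(357), np.int64(358), np.int64(359)]
174 [np.int64(355), np.int64(356), np.int64(357), np.int64(358), np.int64(359), np.int64(360), np.int64(361), np.int64(362), np.int64(363), np.int64(364), np.int64(365), np.int64(366), np.int64(367), np.int64(368)]
178 [np.int64(355), np.int64(356), np.int64(357), np.int64(358), np.int64(359), np.int64(360), np.int64(361), np.int64(362), np.int64(363), np.int64(364), np.int64(365), np.int64(366), np.int64(367), np.int64(376), np.int64(377), np.int64(378), np.int64(379), np.int64(380)]
181 [np.int64(354), np.int64(355), np.int64(356), np.int64(357), np.int64(358), np.int64(359), np.int64(360), np.int64(361), np.int64(362), np.int64(363), np.int64(364), np.int64(365), np.int64(366), np.int64(367), np.int64(368), np.int64(376), np.int64(377), np.int64(378), np.int64(379), np.int64(380)]
183 [np.int64(355), np.int64(356), np.int64(357), np.int64(358), np.int64(359), np.int64(360), np.int64(361), np.int64(362), np.int64(363), np.int64(364), np.int64(365), np.int64(366), np.int64(367), np.int64(375), np.int64(376), np.int64(377), np.int64(378), np.int64(379), np.int64(380)]
186 [np.int64(375), np.int64(376), np.int64(377), np.int64(378), np.int64(379), np.int64(380)]
190 [np.int64(375), np.int64(376), np.int64(377), np.int64(378), np.int64(379), np.int64(380)]
[[-0.0375  0.161   0.0539]
 [-0.0363  0.153   0.0471]
 [-0.0257  0.152   0.0481]
 [-0.0254  0.1465  0.0478]]
[[-0.0412  0.1598  0.048 ]
 [-0.0317  0.1599  0.048 ]
 [-0.0362  0.1532  0.048 ]] [[-0.0257  0.1532  0.0476]
 [-0.0252  0.1451  0.0476]]
```

jog_arm:
  motion:
    - [[0,-0.06,0,0,0,0,1],[0,-0.11,0,0,0,0,1],[0,-0.11,0,0,0,0,1],[0,-0.11,0,0,0,0,1]]

```text
time_s: 9.8
tool_pos: [0.5063, 0.0926, 0.0958]
tool_rot: [179.8, -0.1, 73.1]
force: [7.7, 0.8, -5.9]
grip_width: 0.0099
grasp_force: 40.0
```

```bash
cat > m.py <<'E'
from h import *
go([.5794-.076*.956,.07+.076*.293,.0958],72.95)
o=env.get_obs();a,d=env.read_camera('wrist');p,r=o['tool_pos'],o['tool_rot']
S=np.array([.956,-.293,0]);Y=np.array([.293,.956,0]);O=np.array([.5439,-.0451,0])
st=lambda P:np.c_[(P-O)@S,(P-O)@Y,P[:,2]].round(4)
g=a.max(2).astype(int)
for v in range(150,202,4): print(v,*(np.nonzero(g[v,350:410]<90)[0]+350))
cv2.imwrite('pics/w5.png',cv2.resize(a[135:250,220:560],None,fx=2,fy=2)[:,:,::-1])
print(st(wplane([[378,178],[379,178]],.048,p,r)))
E
python3 m.py
```

```text
t 9.8 pos [0.5063 0.0926 0.0958] [ 1.7979e+02 -1.1000e-01  7.3100e+01] F [ 7.7  0.8 -5.9] w 0.0099 shift [-0.002  0.005  0.   ] turn [ 0.0012 -0.0006  0.0008]
150
154 371 372 373 374 375 376 377 378 379 380 381 382 383 384 385 386
158 371 372 373 374
162 371 372 373
166 371 372 373 374 401
170 371 372 373 374 375 376 377 378 379 380 381 382 383 384 385 386
174 371 372 373 374 375 376 377 378 379 380 381 382 383 384
178 370 371 372 373 374 375 376 377 378 379 380 381 382 383 384
182 370 371 372 373 374 375 376 377 378 379 380 381 382 383 384
186 375 376 377 378 379 380
190 375 376 377 378 379 380
194 375 376 377 378 379 380
198
[[-0.036   0.1533  0.048 ]
 [-0.0353  0.1534  0.048 ]]
```

View pics/w5.png

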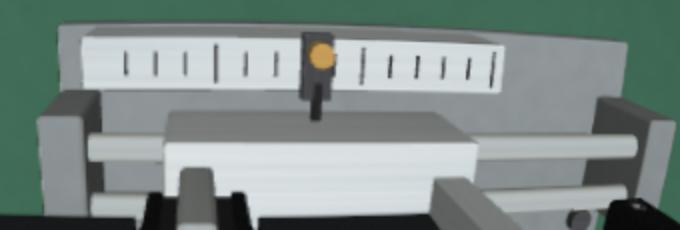

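The pointer (≈377.6) lies under the clip's middle (≈377.5). Hold to settle.

jog_arm:
  motion:
    - [[0,0,0,0,0,0,1],[0,0,0,0,0,0,1],[0,0,0,0,0,0,1],[0,0,0,0,0,0,1],[0,0,0,0,0,0,1]]

```text
time_s: 10.35
tool_pos: [0.5064, 0.0926, 0.0958]
tool_rot: [179.8, -0.1, 73.1]
force: [6.9, -0.5, -7.6]
grip_width: 0.0098
grasp_force: 40.0
```

```bash
python3 m.py | egrep "^t|^178|^190"; python3 -c "
from cell import env
print(env.sign_off())"
```

```text
t 10.35 pos [0.5064 0.0926 0.0958] [ 1.7979e+02 -1.2000e-01  7.3090e+01] F [ 6.9 -0.5 -7.6] w 0.0098 shift [-0.002  0.004  0.   ] turn [ 0.0012 -0.0007  0.0008]
178 370 371 372 373 374 375 376 377 378 379 380 381 382 383 384
190 375 376 377 378 379 380
the job is handed in; nothing more can be done
None
```

I handed the job in at about 10.4 s, with the module cranked tight, the crank let go and the carriage held with its pointer within about 1 mm of the clip's middle; sign-off returned no verdict.

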